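# Hang the bench meter on its stand, dial outward

## Robot

A 7-joint arm with a two-finger parallel gripper is mounted at the origin on the work surface. World frame = base frame: x ahead of the robot, y to its left, z up, the work surface at z = 0. Lengths are in m, angles in rad, forces in N, time in s.
With the tool pointing down it reaches from about 0.425 to 0.825 m from the base axis. Payload 3.6 kg.
Tool frame: the origin (TCP) lies at the very end of the fingers, on their centre line; the grasp point (between the pads) lies 19 mm behind it; z points along the fingers, y is the line along which they close (so a half turn about z gives the same grasp; the last joint's range is limited). The gripper opens to 93 mm and grips with 3 to 60 N. Pads are 15 mm wide; open, the fingers measure 128 mm over their backs; the gripper's body (75 mm by 188 mm) begins 65 mm behind the grasp point.
Start: joints at [-1.357, 0.615, -0.013, 1.423, 0.008, 1.103, -0.04], TCP at [0.154, 0.631, 0.219] pointing down, gripper open.
Joint ranges: [-3.12, 3.12], [-0.3, 2.06], [-1.34, 1.32], [0.26, 2.42], [-1.36, 4.5], [0.01, 1.98], [-2.84, 2.84]. Speed limits (rad/s): [2.79, 2.79, 3.14, 3.14, 3.14, 3.14, 3.14].

## Interface

Orientations are given as a rotation vector (axis times angle).
In Python, from bench import robot, snapshot, camera_info, job gives the robot as it stands. The module is installed in compiled form; this text tells all that it offers.
- The arm moves only by the tool send_rows, never from a script. Its argument "commands" is a list of rows, each a list of 5 numbers: the shift along the world's x, y, z in mm, then the turn about the world's z in degrees, then the opening, from 0 (shut) to 1 (fully open). In form: [[x, y, z, spin, fingers], ...]. A call has 1 to 10 rows; each row is the pose to reach, as a shift and turn from the pose commanded when the call began; what a row does not reach only later rows make up. A row lasts 1/12 s, in which the tool goes at most 41.7 mm and 7.16 degrees, less where a joint would pass 70% of its speed; a pose out of reach is approached as far as the arm can. A call with a gripper value outside its range is refused whole. The fingers move at their own pace and stop on an object; "squeeze" is the grip in N (left out, the last holds). Time passes only in rows, so rows that repeat a pose let the fingers close. It gives the time, the measured TCP pose, the force, the opening and the grip force at its end, in the units of the state.
- robot.sense(): the state, without advancing time (a new reading comes with each control period).
- snapshot(name): name is "scene" or "top"; returns (picture, depth): 480x640x3 uint8, red, green, blue; 480x640 float32, m along the optical axis (not along the pixel's ray), 0 where there is no reading.
- camera_info(name): a dict with "vfov" (degrees; the focal length in pixels is half the picture's height over the tangent of half this angle, whatever the lens; pixels are square), "cx", "cy" (the principal point, pixels), "k1" (the pictures are not rectified: a ray, as slopes to the right and down, at radius r is drawn at 1 + k1 r^2 times it, then the intrinsics apply), "R" (3x3) and "t" (3): a world point X has camera coordinates R X + t. Camera axes: x right, y down, z forward; pixel columns grow to the right and rows downward; lengths in m; the calibration is good to about 2 mm. A picture is of the moment at which its call begins. camera_info takes no time and is no camera call.
- job.sign_off(): hands the job in; it is judged then, once.
The state is a dict: "time": time; "joint_positions": joint angles; "dq": joint speeds; "effort": joint torques, N m; "position": TCP position; "ee_rot": TCP orientation; "wrist_force": force on the tool from outside, world axes, zero at the start; "wrist_torque": the same for the moment, N m; "grip_width": opening from 0.0 (shut) to 1.0 (fully open); "gripper_force": force on a finger pad.
Only numpy, scipy, OpenCV 4.12 (cv2) and the standard library are available. Lean on these libraries where they do the work, as an engineer would, in place of code of your own. Each camera call takes 0.05 s, during which the arm holds its last target. There are 200 camera calls.

## Task

Put the orange handheld meter away: hang it by its wire loop on the hook of the bench stand, dial face pointing outward (away from the post, the way the hook points), and leave it hanging freely and still. Keep it upright all the while (you may set it down on the bench and take it again) and do not shift the other things on the bench.

Things in the scene. Friction and masses are not known exactly. Their poses are not given: they have to be found in the camera images.
- meter: Orange handheld meter, loose, 0.15-0.29 kg, upright turned any way round: body 30 deep (x) x 54 wide (y) x 110 mm tall (z). Origin: centre of underside. +x points out of the marked face: black, white dial 40 mm across, yellow knob 32 mm up (8 mm proud); a black strip along the top marks this side; back plain orange. Grip its 54 mm width from above, 12 mm below the body's top, loop between the fingers.
- meter_loop (a point): Rests on the hook: underside of the top of the meter's steel wire loop, 132 mm above the meter's underside; axes as the meter's. The loop stands on the body midway between front and back, in the meter's y-z plane: wire 6 mm, outside 36 mm wide, top 138 mm up; opening 22 mm high, 24 mm wide, narrowing to 12 mm at the top.
- meter_dial (a point): Centre of the dial on the meter's front face, 17 mm in front of the meter's middle and 78 mm above its underside.
- stand: Steel hook stand, fixed to the bench. Origin: on the bench under the post; z up; +x is the way the hook points (outward): away from the robot within 35 degrees. Base plate 110 x 100 x 12 mm, centred 20 mm in front of the post; round post 12 mm thick, 203 mm tall; nothing above the hook.
- stand_post (a point): Post's axis where the hook leaves it, 200 mm above the bench; axes as the stand's. The hook is a round bar 6 mm thick, level (centre 200 mm up) to 58 mm out, then rising to the tip. When hung, the meter's loop lies 21 to 60 mm out from this axis, its underside 203 mm above the bench.
- stand_tip (a point): Centre of the hook's rounded red tip, 70 mm out from the post's axis, 207 mm above the bench.
- bottle: Bystander, loose: small closed blue bottle, 48 mm across, 110 mm tall; origin at the centre of its underside.
- screwdriver: Bystander, loose: screwdriver with a red handle, 160 mm long, lying on the bench, less than 35 mm high; its x axis runs along it.
- tray: Bystander, loose: grey open parts tray, 110 x 80 x 22 mm; origin at the centre of its underside.

How it is judged:
By the outcome, as a careful person would: the job done as asked, in the order asked, and still so for the second after the job is handed in, with the robot touching nothing.
It also fails if it takes over 58 s, if anything falls off the work surface, if the arm or the gripper's body presses on something with over 40 N, if the wrist force passes 120 N, or if a joint passes its speed limit or range.

## Working session

There is one attempt and no reset: what is moved stays moved. The work goes in short steps, Python scripts to look and compute and a tool call to move; the robot and the scene stay as the last step left them, time stands still between calls to the robot, and variables do not carry over. Pictures are saved under pics/ and viewed, at most 10 in all, crops included, and the job is handed in when it is done.

Besides the shell and the picture viewer there is one more tool, called after "Call:" in YAML: its name, and indented under it one key for each argument. send_rows: Moves the arm, as the interface text tells. Its arguments: {"type":"object","properties":{"commands":{"type":"array"},"squeeze":{"type":"number"}},"required":["commands"]}

```bash
mkdir -p pics; cat > h.py <<'E'
import numpy as np, cv2
from bench import robot, snapshot, camera_info, job
def cam(n):
    c=camera_info(n); f=240/np.tan(np.radians(c["vfov"])/2)
    return c,f,np.array(c["R"]),np.array(c["t"])
def slopes(n,px):
    c,f,R,t=cam(n); d=(np.atleast_2d(px).astype(float)-[c["cx"],c["cy"]])/f
    u=d.copy()
    for _ in range(30): u=d/(1+c["k1"]*(u**2).sum(1,keepdims=True))
    return u
def onplane(n,px,z):
    c,f,R,t=cam(n); u=slopes(n,px); d=np.c_[u,np.ones(len(u))]@R; o=-R.T@t
    return o+d*((z-o[2])/d[:,2])[:,None]
def deproj(n,px,dep):
    c,f,R,t=cam(n); u=slopes(n,px); return (np.c_[u,np.ones(len(u))]*np.asarray(dep)[:,None]-t)@R
def cloud(n,depth,mask):
    v,u=np.nonzero(mask&(depth>0)); return deproj(n,np.c_[u,v],depth[v,u])
def proj(n,X):
    c,f,R,t=cam(n); q=np.atleast_2d(X)@R.T+t; u=q[:,:2]/q[:,2:]
    return u*(1+c["k1"]*(u**2).sum(1,keepdims=True))*f+[c["cx"],c["cy"]]
def snap(n,tag):
    p,d=snapshot(n); cv2.imwrite(f"pics/{tag}.png",p[:,:,::-1]); np.savez(f"pics/{tag}.npz",p=p,d=d); return p,d
E
python3 - <<'E'
from h import *
for n in("scene","top"):
    snap(n,n+"1"); c,f,R,t=cam(n); print(n,f,c["k1"],c["cx"],c["cy"],-R.T@t,R)
s=robot.sense(); print(s)
E
```

```text
scene 574.0678131768002 -0.10081105119042845 324.5772246230765 235.65793597242967 [ 0.93642953 -0.57015189  1.0711341 ] [[ 0.85588413  0.51713329  0.00595952]
 [ 0.41836235 -0.68554647 -0.59581791]
 [-0.30403175  0.51244433 -0.80309744]]
top 479.7758288932542 -0.001208746667898231 323.38243220005285 248.54993107615945 [ 0.49781535 -0.01199615  1.08185261] [[-0.00628977 -0.99997784 -0.00218194]
 [-0.99483396  0.00647847 -0.10130855]
 [ 0.10132044  0.00153346 -0.99485266]]
{'time': 0.1, 'joint_positions': array([-1.35751389,  0.61581854, -0.0126463 ,  1.42473383,  0.00810948,
        1.10341948, -0.04037357]), 'dq': array([ 0.00235142, -0.00065804, -0.00093686, -0.00440357,  0.00142641,
       -0.00073085,  0.00079652]), 'effort': array([ 1.06485913e-03, -4.60046339e+01,  2.09979303e-01, -1.66246945e+01,
       -6.11742656e-02,  1.69691036e-02,  1.08824258e-04]), 'position': array([0.1541743 , 0.6307106 , 0.21760112]), 'ee_rot': array([-0.37552869, -3.11880557,  0.00363573]), 'wrist_force': array([-0.28443874, -0.02733248,  0.77537852]), 'wrist_torque': array([-0.00485829,  0.0185108 ,  0.04669315]), 'gripper_force': 0.0, 'grip_width': 1.0056783146946011}
```

View pics/scene1.png

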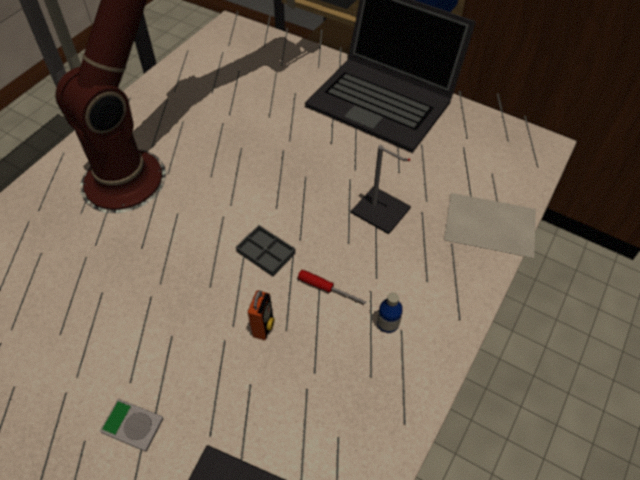

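View pics/top1.png

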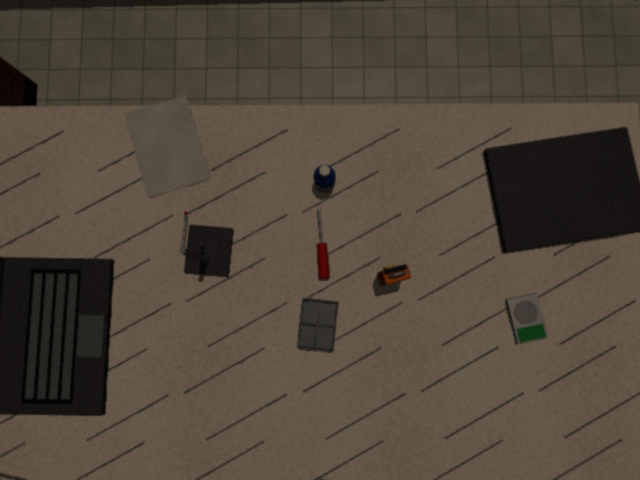

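The scene view shows the meter at (262,318) with its dial to the right, and the stand at (380,190) with the hook tip near (408,159). In the top view the meter is at (395,273) with its black strip on the +x side. The hook runs from (184,250) to (186,213), pointing +x. Next I measure.

```bash
python3 - <<'E'
from h import *
for n in("scene","top"):
    z=np.load(f"pics/{n}1.npz"); p,d=z["p"],z["d"]; hsv=cv2.cvtColor(p,cv2.COLOR_RGB2HSV)
    h,s,v=cv2.split(hsv)
    box=np.zeros(h.shape,bool)
    if n=="scene": box[285:345,240:285]=1
    else: box[255:295,370:420]=1
    m=box&(h>3)&(h<18)&(s>150)&(v>50)
    P=cloud(n,d,m); print(n,"orange",m.sum(),len(P),P.min(0),P.max(0))
    top=P[(P[:,2]>.10)&(P[:,2]<.125)]
    if len(top)>5:
        r=cv2.minAreaRect(top[:,:2].astype(np.float32)*1000); print("top rect",r,len(top))
    # all points in box higher than .095
    A=cloud(n,d,box); A=A[A[:,2]>.095]; print("all top rect",cv2.minAreaRect(A[A[:,2]<.116][:,:2].astype(np.float32)*1000))
    L=A[A[:,2]>.118]; print("loop pts",len(L), L.mean(0) if len(L) else "")
    yk=box&(h>=20)&(h<35)&(s>120)&(v>80); K=cloud(n,d,yk); print("knob",len(K),np.median(K,0) if len(K) else "")
    W=cloud(n,d,np.ones(h.shape,bool)); 
    T=W[(W[:,2]>.19)&(W[:,2]<.215)&(W[:,1]>.0)&(W[:,0]>.4)&(W[:,1]<.5)]; print("hook pts",len(T))
    if len(T): 
        i=T[:,0].argsort(); print(np.round(T[i][::max(1,len(i)//14)],4))
# crops
a=cv2.resize(cv2.imread("pics/scene1.png")[130:240,330:430],None,fx=3.5,fy=3.5,interpolation=2)
b=cv2.resize(cv2.imread("pics/top1.png")[200:290,170:245],None,fx=4.2,fy=4.2,interpolation=2)
c=cv2.resize(cv2.imread("pics/top1.png")[250:300,370:420],None,fx=4,fy=4,interpolation=2)
H=400
im=np.zeros((600,800,3),np.uint8); im[:a.shape[0],:a.shape[1]]=a; im[:b.shape[0],400:400+b.shape[1]]=b; im[390:590,:200]=c
e=cv2.resize(cv2.imread("pics/scene1.png")[285:345,235:290],None,fx=3.4,fy=3.4,interpolation=2); im[390:390+e.shape[0],210:210+e.shape[1]]=e
cv2.imwrite("pics/crop1.png",im)
E
```

```text
scene orange 457 454 [ 0.53118862 -0.18922216  0.00975778] [ 0.56682797 -0.13374379  0.13438653]
top rect ((543.8291015625, -162.67234802246094), (26.441022872924805, 54.797245025634766), 24.280410766601562) 192
all top rect ((546.606689453125, -159.9468994140625), (32.9305419921875, 55.292381286621094), 16.25657081604004)
loop pts 63 [ 0.54650927 -0.16297885  0.130971  ]
knob 49 [ 0.56544555 -0.15768802  0.04124267]
hook pts 135
[[0.5814 0.2488 0.202 ]
 [0.5847 0.2436 0.196 ]
 [0.5872 0.243  0.1979]
 [0.5898 0.2465 0.2023]
 [0.5915 0.2498 0.1913]
 [0.5959 0.2484 0.2038]
 [0.602  0.246  0.2031]
 [0.6085 0.2468 0.2059]
 [0.6156 0.2433 0.2006]
 [0.6218 0.2447 0.2027]
 [0.6276 0.2471 0.2037]
 [0.6344 0.2435 0.2015]
 [0.641  0.2436 0.205 ]
 [0.6471 0.2416 0.201 ]
 [0.6535 0.2413 0.2078]]
top orange 193 192 [ 0.52591539 -0.18467328  0.09751417] [ 0.5600137  -0.13096687  0.1304453 ]
top rect ((542.0896606445312, -157.87042236328125), (27.07552146911621, 51.473262786865234), 11.785175323486328) 188
all top rect ((544.7788696289062, -157.64617919921875), (31.58001708984375, 53.7962646484375), 14.898146629333496)
loop pts 55 [ 0.54346081 -0.15652656  0.13389079]
knob 11 [ 0.56453453 -0.15261942  0.04472327]
hook pts 175
[[0.5796 0.2498 0.1961]
 [0.5826 0.2515 0.2033]
 [0.5847 0.2486 0.2008]
 [0.5881 0.2513 0.2042]
 [0.5919 0.2501 0.2026]
 [0.5975 0.2466 0.2023]
 [0.605  0.2468 0.202 ]
 [0.6107 0.2454 0.2012]
 [0.6179 0.2468 0.2032]
 [0.6237 0.2437 0.2015]
 [0.6307 0.2448 0.2048]
 [0.6378 0.2424 0.2072]
 [0.6442 0.2439 0.2024]
 [0.6495 0.2436 0.2039]
 [0.6542 0.2458 0.2094]]
```

View pics/crop1.png

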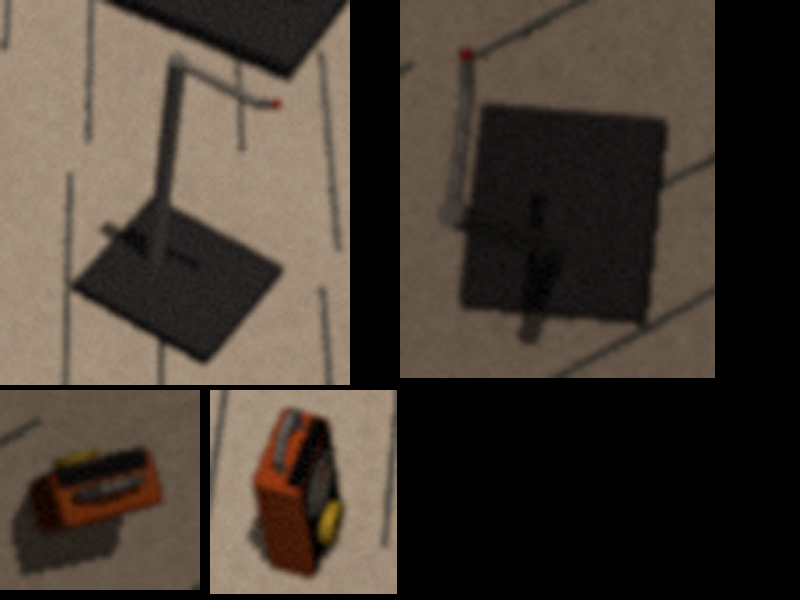

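The crops show the black strip, dial and knob on the meter's +x side, with yaw about +15°. The hook's red tip is out at +x and slightly −y. Next I refine the meter yaw and the hook line.

```bash
python3 - <<'E'
from h import *
for n in("scene","top"):
    z=np.load(f"pics/{n}1.npz"); p,d=z["p"],z["d"]; h,s,v=cv2.split(cv2.cvtColor(p,cv2.COLOR_RGB2HSV))
    def line(P):
        l=cv2.fitLine(P[:,:2].astype(np.float32),cv2.DIST_HUBER,0,.01,.01).ravel(); return np.degrees(np.arctan2(l[1],l[0]))
    W=cloud(n,d,np.ones(h.shape,bool))
    L=W[(abs(W[:,0]-.545)<.04)&(abs(W[:,1]+.158)<.04)&(W[:,2]>.120)]; print(n,"loop",len(L),(L[:,:2].min(0)+L[:,:2].max(0))/2,np.median(L,0),line(L)-90)
    T=W[(W[:,2]>.19)&(W[:,2]<.215)&(W[:,0]>.595)&(W[:,0]<.66)&(abs(W[:,1]-.245)<.03)]; print("hook",line(T),np.median(T,0))
    red=((h<8)|(h>172))&(s>110)&(v>50); box=np.zeros(h.shape,bool)
    if n=="scene": box[145:175,395:420]=1
    else: box[200:225,175:200]=1
    vv,uu=np.nonzero(red&box); print("tip",len(uu),onplane(n,[[uu.mean(),vv.mean()]],.207), np.median(cloud(n,d,red&box),0))
    Pm=W[(W[:,2]>.03)&(W[:,2]<.17)&(abs(W[:,0]-.583)<.03)&(abs(W[:,1]-.249)<.03)]; print("post",len(Pm),np.median(Pm,0) if len(Pm) else"")
    B=W[(W[:,2]>.007)&(W[:,2]<.018)&(abs(W[:,0]-.603)<.09)&(abs(W[:,1]-.247)<.09)]
    print("base",len(B),cv2.minAreaRect(B[:,:2].astype(np.float32)))
    B=(v<60); 
print(onplane("top",[[110,260],[105,412]],0.01))
# base plate corners by contour on plane z=.012
z=np.load("pics/top1.npz"); v=cv2.cvtColor(z["p"],cv2.COLOR_RGB2HSV)[...,2]
m=np.zeros(v.shape,np.uint8); m[215:280,182:240]=(v[215:280,182:240]<50)
m=cv2.morphologyEx(m,cv2.MORPH_OPEN,np.ones((9,9)))
c=max(cv2.findContours(m,0,1)[0],key=cv2.contourArea).reshape(-1,2)
print("plate",cv2.minAreaRect(onplane("top",c,.012)[:,:2].astype(np.float32)))
E
```

```text
scene loop 59 [ 0.54594745 -0.15963423] [ 0.54668155 -0.16412572  0.13237604] -166.36188
hook -5.7068677 [0.6269685  0.24475216 0.20304393]
tip 4 [[0.65653766 0.24232532 0.207     ]] [0.65707435 0.24018227 0.20865587]
post 220 [0.58866203 0.24544387 0.10190052]
base 1416 ((0.6162503957748413, 0.24615317583084106), (0.14629653096199036, 0.12058217078447342), 9.719000816345215)
top loop 55 [ 0.54332223 -0.15777878] [ 0.5430059  -0.15650588  0.13544123] -165.29828
hook -4.880229 [0.62729003 0.24542289 0.20391623]
tip 11 [[0.65546869 0.24403863 0.207     ]] [0.6542004  0.24342461 0.20950474]
post 107 [0.58366924 0.24509782 0.1063113 ]
base 2024 ((0.5953647494316101, 0.2488836944103241), (0.10803680866956711, 0.16003845632076263), 80.60749053955078)
[[0.58428074 0.4684056  0.01      ]
 [0.25302014 0.46649309 0.01      ]]
plate ((0.6043891906738281, 0.24791237711906433), (0.0999450758099556, 0.10955868661403656), 84.8868179321289)
```

Call:
send_rows:
  commands:
    - [0,0,80,0,1]
    - [0,0,80,0,1]
    - [50,-81,80,5,1]
    - [100,-162,80,10,1]
    - [266,-431,80,28,1]
    - [266,-431,80,28,1]
    - [266,-431,80,28,1]
    - [266,-431,80,28,1]
    - [266,-431,80,28,1]
    - [266,-431,80,28,1]

```text
time: 0.93
position: [0.33, 0.3455, 0.2984]
ee_rot: [0.39, -3.117, 0.001]
wrist_force: [1.5, 1.3, -0.1]
grip_width: 1.004
gripper_force: 0.0
```

Call:
send_rows:
  commands:
    - [90,-145,0,0,1]
    - [90,-145,0,0,1]
    - [90,-145,0,0,1]
    - [90,-145,0,0,1]
    - [215,-500,0,0,1]
    - [215,-500,0,0,1]
    - [215,-500,0,0,1]
    - [215,-500,0,0,1]
    - [215,-500,0,0,1]
    - [215,-500,0,0,1]

```text
time: 1.77
position: [0.5008, -0.0314, 0.2985]
ee_rot: [0.39, -3.117, -0.0]
wrist_force: [0.4, -0.1, -0.5]
grip_width: 1.001
gripper_force: 0.0
```

Call:
send_rows:
  commands:
    - [50,-150,0,0,1]
    - [50,-150,0,0,1]
    - [50,-150,0,0,1]
    - [50,-150,0,0,1]
    - [50,-150,0,0,1]
    - [50,-150,0,0,1]

```text
time: 2.27
position: [0.5502, -0.1817, 0.2976]
ee_rot: [0.382, -3.116, -0.0]
wrist_force: [0.1, 0.3, 0.8]
grip_width: 1.001
gripper_force: 0.0
```

Call:
send_rows:
  commands:
    - [-6,23,0,0,1]
    - [-6,23,-40,0,1]
    - [-6,23,-80,0,1]
    - [-6,23,-115,0,1]
    - [-6,23,-130,0,1]
    - [-6,23,-130,0,1]
    - [-6,23,-130,0,1]
    - [-6,23,-130,0,1]

```text
time: 2.93
position: [0.546, -0.1557, 0.1702]
ee_rot: [-0.392, 3.114, -0.001]
wrist_force: [-0.2, 0.4, 0.9]
grip_width: 1.005
gripper_force: 0.0
```

```bash
python3 - <<'E'
from h import *
p,d=snap("scene","scene2"); s=robot.sense(); print(s["position"],s["ee_rot"])
cv2.imwrite("pics/crop2.png",cv2.resize(cv2.imread("pics/scene2.png")[220:360,180:360],None,fx=4,fy=4,interpolation=2))
E
```

```text
[ 0.54621637 -0.15611782  0.17058447] [-3.91233424e-01  3.11345397e+00 -1.71178988e-03]
```

View pics/crop2.png

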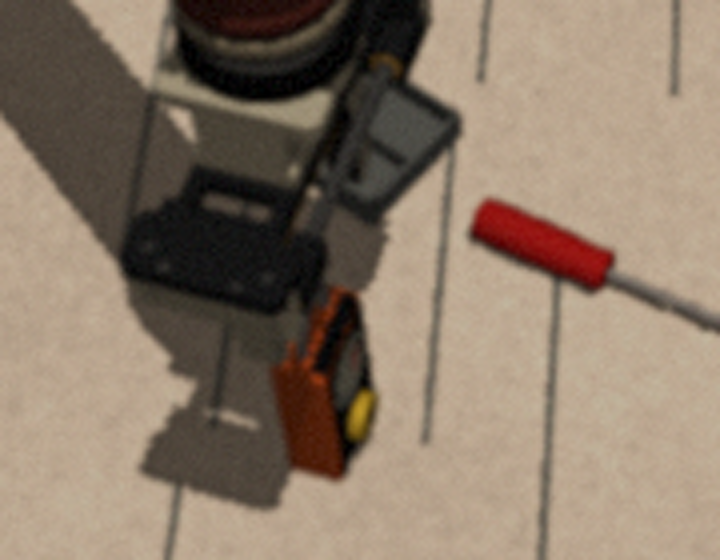

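The gripper straddles the meter with its fingers aligned to the width, and the meter is undisturbed. I descend and grip.

Call:
send_rows:
  commands:
    - [-2,-2,-30,0,1]
    - [-2,-2,-55,0,1]
    - [-2,-2,-75,0,1]
    - [-2,-2,-88,0,1]
    - [-2,-2,-91,0,1]
    - [-2,-2,-91,0,1]
    - [-2,-2,-91,0,1]
  squeeze: 20

```text
time: 3.57
position: [0.5441, -0.1588, 0.0792]
ee_rot: [-0.39, 3.114, -0.002]
wrist_force: [0.1, 0.1, -1.1]
grip_width: 0.996
gripper_force: 0.0
```

Call:
send_rows:
  commands:
    - [0,0,0,0,0.5]
    - [0,0,0,0,0.5]
    - [0,0,0,0,0.5]
    - [0,0,0,0,0.5]
    - [0,0,0,0,0.5]
    - [0,0,0,0,0.5]
    - [0,0,0,0,0.5]
    - [0,0,0,0,0.5]

```text
time: 4.23
position: [0.5429, -0.1586, 0.0777]
ee_rot: [-0.39, 3.117, -0.0]
wrist_force: [0.3, 0.2, 0.4]
grip_width: 0.577
gripper_force: 20.0
```

Call:
send_rows:
  commands:
    - [0,0,10,0,0.5]
    - [0,0,30,0,0.5]
    - [0,0,55,0,0.5]
    - [0,0,80,0,0.5]
    - [0,0,105,0,0.5]
    - [0,0,130,0,0.5]
    - [0,0,145,0,0.5]
    - [0,0,150,0,0.5]
    - [0,0,150,0,0.5]
  squeeze: 25

```text
time: 4.98
position: [0.5432, -0.1587, 0.229]
ee_rot: [-0.39, 3.115, -0.001]
wrist_force: [-0.1, 0.6, -3.3]
grip_width: 0.58
gripper_force: 25.0
```

```bash
python3 - <<'E'
from h import *
z=np.load("pics/top1.npz"); h,s,v=cv2.split(cv2.cvtColor(z["p"],cv2.COLOR_RGB2HSV))
m=(h>100)&(h<130)&(s>120); m[:, :300]=0; m[:,350:]=0
P=cloud("top",z["d"],m); print(np.median(P,0),P.max(0))
print(robot.sense())
E
```

```text
[ 0.74858947 -0.01269493  0.07681068] [0.77314987 0.00676489 0.09058445]
{'time': 4.9833, 'joint_positions': array([ 0.12414554,  0.47541423,  0.18562309,  1.66560281, -0.10019826,
        1.00745325,  2.16270878]), 'dq': array([ 0.00178569,  0.03545325, -0.00787146,  0.0461392 , -0.0026321 ,
       -0.01882036,  0.00336974]), 'effort': array([-6.18744409e-02, -4.04034591e+01,  1.98543504e+00, -1.65840930e+01,
        6.25905208e-02,  1.60471452e-01, -9.00095562e-03]), 'position': array([ 0.54320102, -0.1586537 ,  0.22896389]), 'ee_rot': array([-3.89685969e-01,  3.11507309e+00, -1.37316525e-03]), 'wrist_force': array([-0.06028681,  0.61037297, -3.33563037]), 'wrist_torque': array([0.0054698 , 0.00680054, 0.00374198]), 'gripper_force': 24.976750910282135, 'grip_width': 0.5799372632288123}
```

Call:
send_rows:
  commands:
    - [8,13,0,0,0.5]
    - [24,39,0,0,0.5]
    - [42,70,0,-3,0.5]
    - [60,100,0,-6,0.5]
    - [78,130,0,-9,0.5]
    - [96,160,0,-12,0.5]
    - [114,190,0,-15,0.5]
    - [132,220,0,-17,0.5]
    - [148,245,0,-19,0.5]
    - [157,259,0,-19.4,0.5]

```text
time: 5.82
position: [0.6996, 0.1066, 0.2242]
ee_rot: [-0.134, -3.134, -0.004]
wrist_force: [0.8, 0.5, -2.7]
grip_width: 0.582
gripper_force: 25.0
```

Call:
send_rows:
  commands:
    - [0,20,0,0,0.5]
    - [0,45,0,0,0.5]
    - [0,70,0,0,0.5]
    - [0,95,0,0,0.5]
    - [-3,120,0,0,0.5]
    - [-5,135,0,0,0.5]
    - [-6,140,0,0,0.5]
    - [-6,140,0,0,0.5]
    - [-6,140,0,0,0.5]
    - [-6,140,0,0,0.5]

```text
time: 6.65
position: [0.6945, 0.2372, 0.2275]
ee_rot: [0.146, 3.138, -0.004]
wrist_force: [-0.7, -1.0, -2.9]
grip_width: 0.579
gripper_force: 25.0
```

```bash
python3 - <<'E'
from h import *
for n in("scene","top"): snap(n,n+"3")
print(robot.sense())
a=cv2.imread("pics/scene3.png")[90:230,320:500]
b=cv2.imread("pics/top3.png")[130:290,120:280]
im=np.zeros((600,800,3),np.uint8); a=cv2.resize(a,None,fx=2.5,fy=2.5,interpolation=2); b=cv2.resize(b,None,fx=2.1,fy=2.1,interpolation=2)
im[:a.shape[0],:a.shape[1]]=a; im[:b.shape[0],455:455+b.shape[1]]=b; cv2.imwrite("pics/crop3.png",im)
E
```

```text
{'time': 6.75, 'joint_positions': array([-0.47773846,  0.76740726,  0.26045798,  1.11651996, -0.18599221,
        1.27968108,  1.24355871]), 'dq': array([-0.00514798,  0.0005291 , -0.00807389, -0.00590081, -0.0050512 ,
       -0.00061943,  0.00015489]), 'effort': array([-2.95414813e-01, -5.37126553e+01,  3.46753277e+00, -1.81648421e+01,
       -2.28503515e-03,  7.98043865e-02,  1.69485924e-03]), 'position': array([0.69451375, 0.23775058, 0.22784624]), 'ee_rot': array([ 1.45972637e-01,  3.13771012e+00, -2.52158600e-03]), 'wrist_force': array([-1.15499530e-03,  1.05174371e+00, -2.01892996e+00]), 'wrist_torque': array([ 0.00290764, -0.03673837, -0.04217809]), 'gripper_force': 24.976695477962494, 'grip_width': 0.579002315199356}
```

View pics/crop3.png

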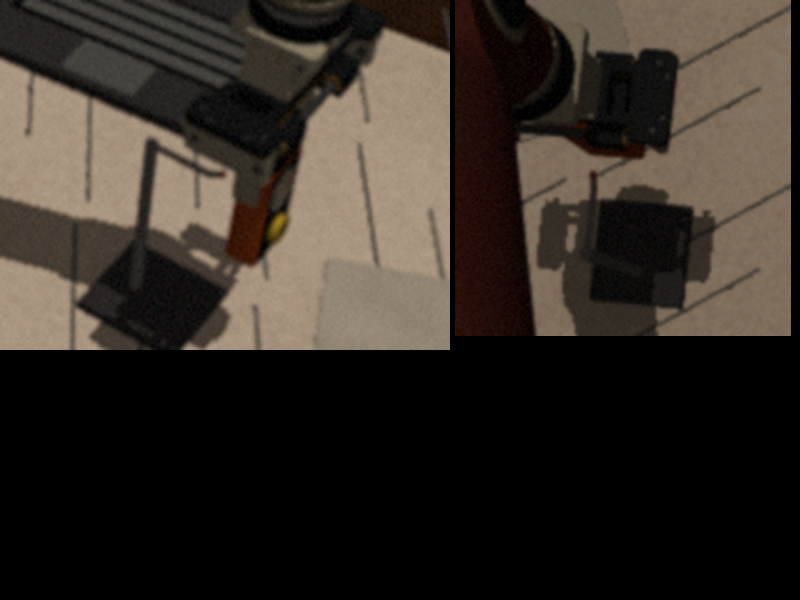

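The scene crop shows the meter held upright in front of the tip with its dial facing outward. In the top crop a lateral offset between hook and meter is possible, so I check it numerically.

```bash
python3 - <<'E'
from h import *
th=np.radians(-5.2); ex=np.array([np.cos(th),np.sin(th)]); ey=np.array([-ex[1],ex[0]]); post=np.array([.5845,.2497])
for n in("scene","top"):
    z=np.load(f"pics/{n}3.npz"); p,d=z["p"],z["d"]; h,s,v=cv2.split(cv2.cvtColor(p,cv2.COLOR_RGB2HSV))
    W=cloud(n,d,(h>3)&(h<18)&(s>150)&(v>30)); W=W[(np.linalg.norm(W[:,:2]-[.694,.238],axis=1)<.08)&(W[:,2]>.12)]
    S=np.c_[(W[:,:2]-post)@ex,(W[:,:2]-post)@ey,W[:,2]]*1000
    print(n,len(W),np.percentile(S,[2,50,98],axis=0).round(1))
    for lo in range(150,265,20):
        q=S[(S[:,2]>lo)&(S[:,2]<lo+20)]
        if len(q)>4: print(lo,len(q),np.percentile(q[:,:2],[5,50,95],axis=0).round(1).tolist())
    W=cloud(n,d,(h>=20)&(h<35)&(s>120)&(v>80)); W=W[np.linalg.norm(W[:,:2]-[.71,.238],axis=1)<.06]
    if len(W): q=np.median(W,0); print("knob",(q[:2]-post)@ex,(q[:2]-post)@ey,q[2])
print((np.array([.6945,.2377])-post)@ex,(np.array([.6945,.2377])-post)@ey)
E
```

```text
scene 1219 [[ 56.4 -57.8 160.7]
 [120.3 -27.8 575.5]
 [154.4  36.7 593.7]]
150 71 [[102.7, -31.2], [113.9, -29.2], [127.3, -26.1]]
170 79 [[104.3, -30.8], [116.6, -28.8], [127.4, -26.1]]
190 89 [[103.2, -31.2], [116.6, -28.5], [127.4, -26.1]]
210 57 [[104.6, -30.7], [120.8, -28.2], [127.6, -23.9]]
230 28 [[120.8, -30.2], [125.1, -28.2], [127.7, -24.6]]
250 17 [[126.6, -28.7], [128.2, -24.7], [129.9, -10.0]]
knob 0.1334502903289116 -0.008463784073822679 0.19200751257729007
top 4402 [[ 37.4 -51.  223. ]
 [ 85.6 -14.  592.9]
 [137.1  32.5 609.4]]
150 19 [[96.5, -29.7], [97.2, -19.6], [104.1, 7.4]]
170 45 [[96.5, -29.6], [97.1, -17.3], [101.9, 15.0]]
190 17 [[91.2, -29.7], [97.2, -1.0], [101.6, 15.9]]
210 10 [[96.5, 8.4], [96.8, 12.8], [97.1, 18.0]]
250 15 [[100.9, -4.8], [101.7, -0.0], [103.9, 7.4]]
0.11063487481013008 -0.001981028961635838
```

Call:
send_rows:
  commands:
    - [0,2,-10,0,0.5]
    - [0,2,-28,0,0.5]
    - [0,2,-46,0,0.5]
    - [0,2,-60,0,0.5]
    - [0,2,-66,0,0.5]
    - [0,2,-66,0,0.5]
    - [0,2,-66,0,0.5]
    - [0,2,-66,0,0.5]

```text
time: 7.42
position: [0.6948, 0.2425, 0.1629]
ee_rot: [0.141, 3.136, 0.001]
wrist_force: [0.3, -0.0, -2.0]
grip_width: 0.578
gripper_force: 25.0
```

```bash
python3 - <<'E'
from h import *
th=np.radians(-5.2); ex=np.array([np.cos(th),np.sin(th)]); ey=np.array([-ex[1],ex[0]]); post=np.array([.5845,.2497])
s=robot.sense(); q=s["position"][:2]-post; print(s["position"],q@ex,q@ey,s["ee_rot"])
for n in ["scene"]:
    p,d=snap(n,n+"4"); h,s,v=cv2.split(cv2.cvtColor(p,cv2.COLOR_RGB2HSV))
    W=cloud(n,d,np.ones(h.shape,bool)); S=np.c_[(W[:,:2]-post)@ex,(W[:,:2]-post)@ey,W[:,2]]*1000
    o=((h>3)&(h<18)&(s>150)&(v>30)); W=cloud(n,d,o);S=np.c_[(W[:,:2]-post)@ex,(W[:,:2]-post)@ey,W[:,2]]*1000
    S=S[(abs(S[:,0]-110)<40)&(abs(S[:,1])<50)]; print(np.percentile(S,[1,3,50,97,99],axis=0).round(1))
    cv2.imwrite("pics/crop4.png",cv2.resize(cv2.imread("pics/scene4.png")[110:250,330:480],None,fx=4,fy=4,interpolation=2))
E
```

```text
[0.69478814 0.24248023 0.16293654] 0.11048858764453616 0.0028056410613161993 [1.41000369e-01 3.13601389e+00 1.10661055e-03]
[[ 70.7 -46.7  93. ]
 [ 72.  -42.6  99.4]
 [111.6 -17.9 517.8]
 [144.2  39.  539. ]
 [146.   43.7 541.2]]
```

View pics/crop4.png

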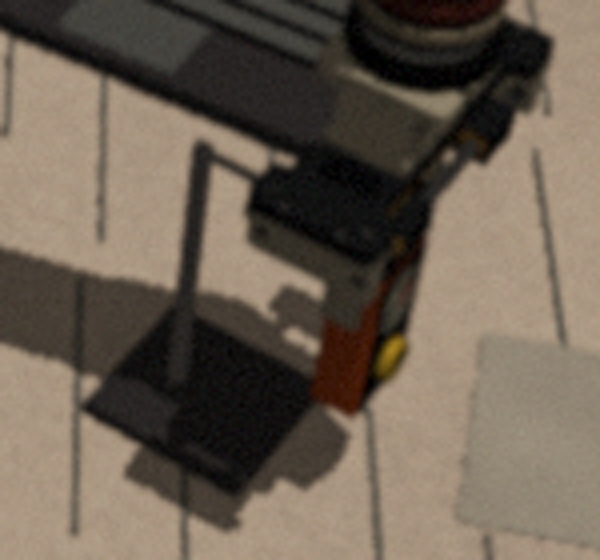

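```bash
cat > m.py <<'E'
from h import *
import sys
th=np.radians(-5.2); ex=np.array([np.cos(th),np.sin(th)]); ey=np.array([-ex[1],ex[0]]); post=np.array([.5845,.2497])
r=[]
for i in range(4):
    p,d=snapshot("scene"); s=robot.sense(); r.append(s["position"]); h,sa,v=cv2.split(cv2.cvtColor(p,cv2.COLOR_RGB2HSV))
    W=cloud("scene",d,((h>3)&(h<18)&(sa>150)&(v>30))); S=np.c_[(W[:,:2]-post)@ex,(W[:,:2]-post)@ey,W[:,2]]*1000
    S=S[(abs(S[:,0]-80)<80)&(abs(S[:,1])<50)&(S[:,2]<215)]; print(len(S),np.percentile(S,[2,50,98],axis=0).round(1).tolist())
cv2.imwrite("pics/m.png",p[:,:,::-1])
r=np.array(r); q=(r[:,:2]-post)*1000; print(np.c_[q@ex,q@ey,r[:,2]*1000].round(1), s["ee_rot"],s["wrist_force"],s["time"])
E
python3 m.py
```

```text
306 [[100.6, -26.5, 90.1], [118.4, -23.3, 128.8], [128.7, -16.5, 191.0]]
304 [[100.5, -26.7, 90.4], [118.1, -23.1, 129.3], [128.3, 0.2, 191.7]]
306 [[100.8, -26.6, 89.0], [118.5, -23.1, 129.5], [128.2, -8.2, 191.6]]
301 [[99.6, -26.4, 87.4], [117.8, -23.2, 128.3], [128.2, -10.1, 191.9]]
[[110.4   2.9 163.1]
 [110.3   2.9 163. ]
 [110.1   2.9 162.8]
 [109.9   2.8 162.5]] [1.40729366e-01 3.13714821e+00 7.62954971e-04] [-0.38403904  0.11571743 -1.69678245] 7.6667
```

Call:
send_rows:
  commands:
    - [0,-1,-1,0,0.5]
    - [0,-3,-1,0,0.5]
    - [0,-3,-1,0,0.5]
    - [0,-3,-1,0,0.5]
    - [0,-3,-1,0,0.5]
    - [0,-3,-1,0,0.5]

```text
time: 8.17
position: [0.6939, 0.2396, 0.1606]
ee_rot: [-0.141, -3.138, -0.0]
wrist_force: [0.2, -0.6, -1.7]
grip_width: 0.577
gripper_force: 25.0
```

```bash
python3 m.py
```

```text
302 [[99.2, -29.7, 87.3], [117.0, -26.6, 125.5], [127.9, -11.2, 188.9]]
306 [[99.5, -29.8, 85.3], [117.3, -26.2, 126.4], [127.7, -12.2, 189.1]]
303 [[99.7, -29.7, 87.9], [117.9, -26.5, 126.1], [127.8, -16.3, 189.2]]
301 [[99.8, -30.1, 86.3], [117.6, -26.4, 125.5], [127.9, -14.3, 186.3]]
[[ 1.098e+02 -1.000e-01  1.606e+02]
 [ 1.098e+02 -1.000e-01  1.606e+02]
 [ 1.098e+02 -2.000e-01  1.606e+02]
 [ 1.098e+02 -2.000e-01  1.606e+02]] [-1.40582218e-01 -3.13837323e+00  7.65037878e-05] [ 0.31325594  0.25264676 -2.40175764] 8.3667
```

Call:
send_rows:
  commands:
    - [-6,0.5,0,0,0.5]
    - [-14,1.3,0,0,0.5]
    - [-22,2,0,0,0.5]
    - [-30,2.7,0,0,0.5]
    - [-38,3.5,0,0,0.5]
    - [-44,4,0,0,0.5]
    - [-48,4.4,0,0,0.5]
    - [-50,4.6,0,0,0.5]
    - [-50,4.6,0,0,0.5]
    - [-50,4.6,0,0,0.5]

```text
time: 9.2
position: [0.6441, 0.244, 0.1608]
ee_rot: [0.141, 3.138, -0.0]
wrist_force: [-0.2, 0.3, -2.4]
grip_width: 0.58
gripper_force: 25.0
```

```bash
python3 m.py; python3 -c "
import cv2;cv2.imwrite('pics/crop5.png',cv2.resize(cv2.imread('pics/m.png')[110:250,330:480],None,fx=4,fy=4,interpolation=2))"
```

```text
330 [[42.4, -30.0, 12.8], [68.5, -26.3, 127.3], [77.8, 28.3, 192.5]]
326 [[48.1, -30.3, 48.1], [68.8, -26.5, 128.0], [78.5, 21.6, 192.6]]
335 [[46.5, -29.8, 12.5], [68.5, -26.4, 127.7], [78.2, 28.4, 193.0]]
328 [[49.1, -29.8, 13.7], [68.4, -26.8, 126.9], [78.1, 27.0, 191.9]]
[[ 60.1  -0.4 160.7]
 [ 60.1  -0.4 160.6]
 [ 60.1  -0.5 160.6]
 [ 60.   -0.4 160.5]] [ 1.41314081e-01  3.13820660e+00 -3.47714180e-04] [ 0.78892201 -0.50608067 -2.22060449] 9.4
```

View pics/crop5.png

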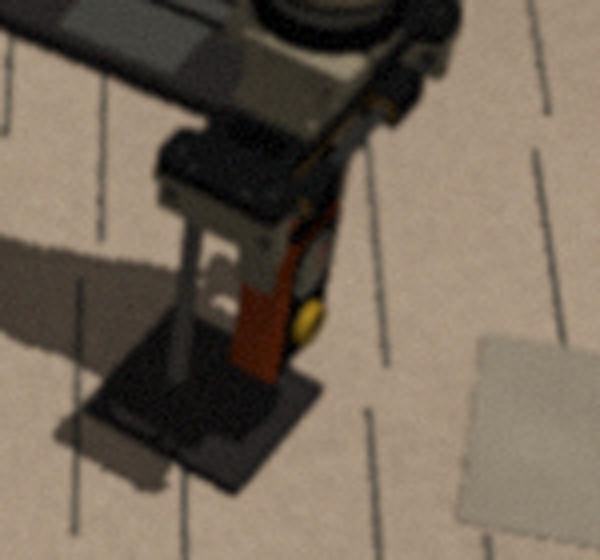

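The meter sits upright with the hook inside the gripper's span, and no contact force shows. I go on to 40 mm out and then lower.

Call:
send_rows:
  commands:
    - [-6,0.5,0,0,0.5]
    - [-13,1.2,0,0,0.5]
    - [-18,1.7,0,0,0.5]
    - [-20,2,0,0,0.5]
    - [-20,2,-3,0,0.5]
    - [-20,2,-6,0,0.5]
    - [-20,2,-8,0,0.5]
    - [-20,2,-9,0,0.5]
    - [-20,2,-9,0,0.5]
    - [-20,2,-9,0,0.5]

```text
time: 10.23
position: [0.624, 0.2459, 0.1514]
ee_rot: [-0.141, -3.138, 0.0]
wrist_force: [-0.1, 0.7, -2.8]
grip_width: 0.58
gripper_force: 25.0
```

Call:
send_rows:
  commands:
    - [0,0,-1,0,0.5]
    - [0,0,-2,0,0.5]
    - [0,0,-2,0,0.5]
    - [0,0,-2,0,0.5]

```text
time: 10.57
position: [0.6238, 0.2461, 0.1496]
ee_rot: [-0.141, -3.138, 0.0]
wrist_force: [0.5, 0.1, -2.1]
grip_width: 0.575
gripper_force: 25.0
```

Next I lower until the hook takes the load.

Call:
send_rows:
  commands:
    - [0,0,-0.5,0,0.5]
    - [0,0,-1,0,0.5]
    - [0,0,-1,0,0.5]
    - [0,0,-1,0,0.5]

```text
time: 10.9
position: [0.6239, 0.2461, 0.1487]
ee_rot: [0.141, 3.138, 0.0]
wrist_force: [-0.5, 0.3, -1.2]
grip_width: 0.579
gripper_force: 25.0
```

Call:
send_rows:
  commands:
    - [0,0,-0.3,0,0.5]
    - [0,0,-0.6,0,0.5]
    - [0,0,-0.6,0,0.5]
    - [0,0,-0.6,0,0.5]

```text
time: 11.23
position: [0.624, 0.2461, 0.1484]
ee_rot: [0.141, 3.138, 0.0]
wrist_force: [-1.3, -0.3, 0.5]
grip_width: 0.58
gripper_force: 25.0
```

The hook now carries the weight. I release gently.

Call:
send_rows:
  commands:
    - [0,0,0,0,0.56]
    - [0,0,0,0,0.56]
    - [0,0,0,0,0.6]
    - [0,0,0,0,0.63]
    - [0,0,0,0,0.66]
    - [0,0,0,0,0.7]
    - [0,0,0,0,0.74]
    - [0,0,0,0,0.78]
    - [0,0,0,0,0.82]
    - [0,0,0,0,0.82]
  squeeze: 4

```text
time: 12.07
position: [0.6239, 0.2461, 0.148]
ee_rot: [-0.141, -3.138, 0.0]
wrist_force: [0.4, 0.6, -0.5]
grip_width: 0.813
gripper_force: 0.0
```

```bash
python3 m.py; python3 -c "
import cv2;cv2.imwrite('pics/crop6.png',cv2.resize(cv2.imread('pics/m.png')[110:250,330:480],None,fx=4,fy=4,interpolation=2))"
```

```text
324 [[27.8, -29.7, 16.6], [49.4, -26.0, 115.8], [58.2, 15.6, 179.8]]
325 [[28.0, -29.4, 73.2], [49.8, -26.1, 115.6], [58.3, 11.8, 180.1]]
321 [[29.0, -30.1, 36.9], [49.3, -26.1, 115.4], [58.1, 15.7, 178.4]]
323 [[28.8, -29.6, 72.2], [49.2, -26.2, 115.6], [58.3, 13.6, 179.0]]
[[ 39.5  -0.  148. ]
 [ 39.5   0.  148. ]
 [ 39.6  -0.  148. ]
 [ 39.5  -0.  148. ]] [-1.40763027e-01 -3.13834915e+00  1.35414213e-04] [-0.70874561  0.32540142  0.16246795] 12.2667
```

View pics/crop6.png

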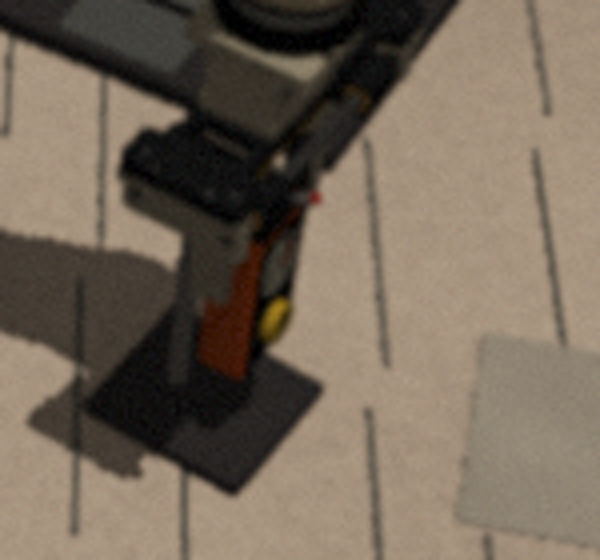

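The meter hangs with the red tip showing in front of the loop, and the fingers are open. I retract straight up.

Call:
send_rows:
  commands:
    - [0,0,0,0,1]
    - [0,0,0,0,1]
    - [0,0,10,0,1]
    - [0,0,25,0,1]
    - [0,0,45,0,1]
    - [0,0,65,0,1]
    - [0,0,90,0,1]
    - [0,0,115,0,1]
    - [0,0,140,0,1]
    - [0,0,150,0,1]

```text
time: 13.1
position: [0.6255, 0.2463, 0.3032]
ee_rot: [0.141, 3.131, 0.005]
wrist_force: [0.3, 0.1, -0.1]
grip_width: 0.996
gripper_force: 0.0
```

Call:
send_rows:
  commands:
    - [-20,-20,0,0,1]
    - [-50,-50,0,0,1]
    - [-80,-80,0,0,1]
    - [-110,-110,0,0,1]
    - [-120,-120,0,0,1]
    - [-120,-120,0,0,1]
    - [-120,-120,0,0,1]
    - [-120,-120,0,0,1]
    - [-120,-120,0,0,1]
    - [-120,-120,0,0,1]

```text
time: 13.93
position: [0.5045, 0.1273, 0.2975]
ee_rot: [-0.138, -3.138, 0.0]
wrist_force: [0.4, -0.3, -0.5]
grip_width: 1.0
gripper_force: 0.0
```

```bash
python3 m.py; python3 -c "
import cv2;cv2.imwrite('pics/crop7.png',cv2.resize(cv2.imread('pics/m.png')[90:340,220:470],None,fx=2.4,fy=2.4,interpolation=2))"
```

```text
514 [[28.6, -29.7, 72.9], [44.7, -25.8, 141.8], [58.1, 13.5, 183.2]]
514 [[29.8, -29.6, 72.9], [44.9, -25.9, 141.8], [57.8, 12.2, 182.8]]
521 [[29.8, -29.6, 71.6], [44.7, -25.8, 141.9], [57.8, 13.1, 183.1]]
518 [[29.3, -29.5, 71.1], [44.6, -25.8, 143.0], [57.5, 11.2, 182.4]]
[[ -68.6 -129.4  297.5]
 [ -68.7 -129.6  297.6]
 [ -68.8 -129.8  297.6]
 [ -68.9 -130.   297.7]] [-1.39878001e-01 -3.13807765e+00  5.52382307e-04] [-0.08210868 -0.88450106 -0.59582903] 14.1333
```

View pics/crop7.png

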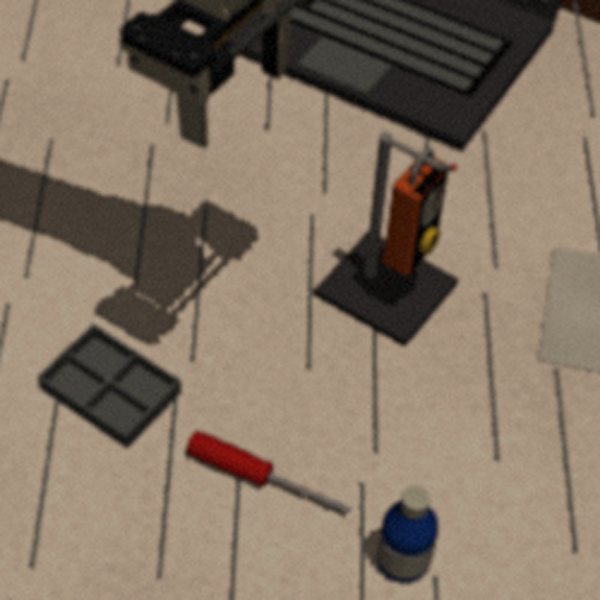

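The meter hangs still on the hook with its dial outward. The bystanders are unmoved and the arm is clear.

```bash
python3 -c "
from bench import job; print(job.sign_off())"
```

```text
the job is handed in; nothing more can be done
None
```

The meter is hanging still by its loop on the stand's hook, about 40 mm out from the post, dial outward; the other things look unmoved, the arm is clear, and I handed the job in at about 14 s.

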